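# Push a swab tin through the self-closing flap of a chute box

### The job

Push the round lidded swab tin along the deck of the chute box and in through the self-closing flap, so that it slides down into the box and the flap hangs shut again behind it. Only push the tin, never pick it up or knock it off the deck, and leave the roll of tape, the vials and the other things where they stand.

Things in the scene. Friction and masses are not known exactly. Their poses are not given: they have to be found in the camera images.
- chute_box: White sheet-metal chute box, fixed to the bench: an open loading deck, then a closed box with a clear roof. Origin on the bench directly below the mouth between them; x points from the deck through the mouth into the box, z up. The box is x 0 to 152, y -78 to 78 mm, its top 149 mm above the bench.
- deck (a point): Middle of the loading deck's grey top, 90 mm above the bench, axes as the chute box. The deck is 170 mm along x (ending at the mouth) and 260 mm along y, with a kerb round it that rises no more than 8 mm above the deck.
- mouth (a point): Middle of the mouth's lower edge, at deck height and at the deck's end, axes as the chute box. The mouth in the front panel (4 mm thick, on the deck side) is 84 mm wide and 48 mm high, with a 10 mm high cross-bar above.
- box_floor (a point): Middle of the box's inner floor, 8 mm above the bench, 77 mm long in x. A steep steel slide (50 degrees) runs from the mouth down to it: a tin whose middle is about 15 mm or more past the mouth tips and slides down by itself, so the fingers need not go in past the cross-bar.
- flap (a joint): Light steel flap (94 x 43 mm, 30 g) that hangs in the mouth from a hinge along its top edge, 46 mm above the deck. 0 = hanging shut, grows (rad, up to 1.5) as it is pushed into the box; its weight swings it shut. A tin pushed against it opens it easily.
- flap_edge (a point): Middle of the flap's lower edge, 3 mm above the deck when shut.
- tin: Round white swab tin with a blue-topped closed lid that is fixed on, 60 mm across, 30 mm high, about 80 g, lying flat on the deck, in general not in line with the mouth. Origin at the centre of its underside, z up.
- tape: Roll of label tape lying flat on the deck near the front panel, to one side of the mouth, 49 mm across, 12 mm high, with a hole in the middle. Origin at the centre of its underside. To be left alone.
- small_vial: Small capped glass vial, 25 mm across, 58 mm high, standing on the deck near the front panel on the other side of the mouth from the tape. Origin at the centre of its underside. To be left alone.
- lead_pot: Dark grey cylindrical lead pot, 45 mm across, 100 mm high, standing on the bench beside the box. Origin at the centre of its underside. To be left alone.
- vial: Larger capped glass vial, 41 mm across, 75 mm high, standing on the bench on the box's other side. Origin at the centre of its underside. To be left alone.
- beaker: Clear beaker, 71 mm across, 86 mm high, standing on the bench just beyond the deck's free end. Origin at the centre of its underside. To be left alone.
Things that resemble listed ones, but are neither listed nor needed, are in the scene too. Leave any brown, green or purple look-alike of the tin alone.

How it is judged:
On the way, in this order (a step that is already met when the one before it is completed fails the run):
1. the tin, still at deck height, pushes the flap open (value of joint flap above 0.4 rad and x of tin in the frame of chute_box above -0.035 m and z of tin in the frame of chute_box above 0.07 m), for 0.05 s.
2. the tin is down in the box and the flap has swung shut (x of tin in the frame of chute_box above 0.04 m and z of tin in the frame of chute_box below 0.06 m and value of joint flap below 0.08 rad), for 0.2 s.
At the end, for the whole second after the job is handed in: The tin lies at rest inside the box at the foot of the slide (its origin 40 to 150 mm behind the mouth and less than 60 mm above the bench), the flap hangs shut (below 0.08 rad), tape, vials, lead pot and beaker are within 20 mm of where they stood and the small vial is upright (within 0.3 rad) (all of step 2 and x of tin in the frame of chute_box below 0.15 m and y of tin in the frame of chute_box between -0.075 and 0.075 m and linear speed of tin below 0.02 m/s and distance of each of tape, lead_pot, vial, beaker, small_vial from where it was at the start of the episode below 0.02 m and angle between small_vial's own z axis and vertical below 0.3 rad); the robot touches nothing.
It fails at once if the tin is lifted more than 15 mm off the deck (z of tin in the frame of chute_box above 0.105 m).
It fails at once if the tin falls off the deck outside the box (z of tin in the frame of chute_box below 0.07 m and (x of tin in the frame of chute_box below -0.02 m or y of tin in the frame of chute_box above 0.09 m or y of tin in the frame of chute_box below -0.09 m)).
It fails at once if the tape, a vial, the lead pot or the beaker is moved more than 20 mm (distance of any of tape, small_vial, lead_pot, vial, beaker from where it was at the start of the episode above 0.02 m).
It also fails if it takes over 54 s, if anything falls off the work surface, if the arm or the gripper's body presses on something with over 40 N, if the wrist force passes 120 N, or if a joint passes its speed limit or range.

### The arm

A 7-joint arm with a two-finger parallel gripper is mounted at the origin on a cart in front of the work surface, level with it; the furniture and walls round the work are solid. World frame = base frame: x ahead of the robot, y to its left, z up, the work surface at z = 0. Lengths are in m, angles in rad, forces in N, time in s.
With the tool pointing down it reaches from about 0.35 to 0.9 m from the base axis. Payload 19.9 kg.
Tool frame: the origin (TCP) lies midway between the tips of the shut fingers; the grasp point (between the pads) lies 19 mm behind it (ctrl.hold_point_z is the distance from the TCP to the grasp point, in m); z points along the fingers, y is the direction in which the jaws open and shut (so a half turn about z gives the same grasp; the last joint's range is limited). The gripper opens to 94 mm and grips with 3 to 60 N. Pads are 16 mm wide; open, the fingers measure 119 mm over their backs; the gripper's body (75 mm by 177 mm) begins 78 mm behind the grasp point.
Start: joints at [1.137, 0.417, -0.01, 1.614, 0.005, 1.111, -0.053], TCP at [0.239, -0.577, 0.205] pointing down, gripper open.
Joint ranges: [-2.81, 2.81], [-0.39, 2.02], [-1.27, 1.25], [0.06, 2.57], [-1.19, 4.33], [0.19, 2], [-2.82, 2.82]. Speed limits (rad/s): [1.89, 1.89, 2.39, 2.39, 3.01, 3.01, 3.01].

### API

Orientations are given as a rotation vector (axis times angle).
In Python, from plant import ctrl gives the robot as it stands. The module is installed in compiled form; this text tells all that it offers.
- The arm moves only by the shell command python3 -m crank 'ROWS' [FORCE]. ROWS is JSON, a list of rows, each an object of numbers: "hand": the closure, from 0 (fully open) to 1 (shut); "dx", "dy", "dz": the shift along the tool's x, y, z in cm; "rx", "ry", "rz": the turn, a rotation vector about the tool's x, y, z in rad. A call has 1 to 5 rows; each row is the pose to reach, as a shift and turn from the pose measured when the call began, along the tool's axes at that moment; what a row does not reach only later rows make up. A row lasts 1/10 s, in which the tool goes at most 50 mm and 8.59 degrees, less where a joint would pass 70% of its speed; a pose out of reach is approached as far as the arm can. A call with a gripper value outside its range is refused whole. The fingers move at their own pace and stop on an object; FORCE is the grip in N (left out, the last holds). Time passes only in rows, so rows that repeat a pose let the fingers close. It gives the time, the measured TCP pose, the force and the opening at its end, in the units of the state.
- ctrl.read_state(): the state, without advancing time (a new reading comes with each control period).
- ctrl.get_image(name): name is "side" or "top" or "wrist"; returns the picture (480x640x3 uint8, red, green, blue); there is no depth.
- ctrl.camera_params(name): a dict with "fx", "fy", "cx", "cy" (pixels), "k1" (the pictures are not rectified: a ray, as slopes to the right and down, at radius r is drawn at 1 + k1 r^2 times it, then the intrinsics apply), "R" (3x3) and "t" (3): a world point X has camera coordinates R X + t. Camera axes: x right, y down, z forward; pixel columns grow to the right and rows downward; lengths in m; the calibration is good to about 2 mm. A picture is of the moment at which its call begins: read the wrist's pose just before it. camera_params takes no time and is no camera call; for the wrist camera it gives the pose at the moment of the call.
- ctrl.hand_in(): hands the job in, once; it reports no verdict.
Trained networks look in the newest picture that a camera, given by its name, has taken for a name from the list of things; names that differ only in an ending like _2 or _b are one class to them, and where a whole thing is asked for, a point or a joint stands for the part that bears it (a point fixed in the world has none). Each returns a list of dicts, best first, with "score" (0 to 1); they miss things now and then, are a little off and sometimes report something else, mostly with a low value. They report only what shows in the picture. A call takes as long as a camera call. They do not tell look-alikes from the thing itself.
- ctrl.masks_of(camera, query): "pixels" (480x640 bool, what is visible of it) and "rect" ([left, top, width, height] in pixels, round what is visible of it).
The state is a dict: "time_s": time; "joint_pos": joint angles; "joint_vel": joint speeds; "tau": joint torques, N m; "ee_pos": TCP position; "tool_rot": TCP orientation; "contact_force": force on the tool from outside, world axes, zero at the start; "ft_torque": the same for the moment, N m; "opening": finger opening in m.
Only numpy, scipy, OpenCV 4.12 (cv2) and the standard library are available. Lean on these libraries where they do the work, as an engineer would, in place of code of your own. Each camera call takes 0.05 s, during which the arm holds its last target.

## Working session

There is one attempt and no reset: what is moved stays moved. The work goes in short steps, Python scripts to look and compute and a shell command to move; the robot and the scene stay as the last step left them, time stands still between calls to the robot, and variables do not carry over. Pictures are saved under pics/ and viewed, and the job is handed in when it is done.

```bash
mkdir -p pics
python3 - <<'E'
from plant import ctrl
import cv2,numpy as np
s=ctrl.read_state()
for k,v in s.items(): print(k,np.round(v,4))
for n in ["side","top","wrist"]:
    cv2.imwrite(f"pics/{n}0.png",ctrl.get_image(n)[:,:,::-1]); p=ctrl.camera_params(n); print(n,p)
E
```

```text
time_s 0.0
joint_pos [ 1.1365  0.418  -0.0103  1.6141  0.0047  1.1107 -0.053 ]
joint_vel [ 0.0002 -0.0006  0.0003  0.0007  0.0025 -0.0014  0.0003]
tau [-2.20000e-03 -8.51259e+01  6.37500e-01 -4.25994e+01 -4.90000e-02
  1.86000e-02  1.00000e-04]
ee_pos [ 0.2391 -0.5771  0.2049]
tool_rot [-3.0801e+00 -6.1280e-01  5.0000e-04]
contact_force [0.6096 1.1194 0.145 ]
ft_torque [-0.0236 -0.0235 -0.0296]
opening 0.0939
side {'fx': 465.252916314006, 'fy': 465.252916314006, 'cx': 324.8497042505461, 'cy': 238.9276494741325, 'k1': 0.02994853224984183, 'R': array([[-0.96399304, -0.26585709, -0.00611718],
       [-0.1763019 ,  0.65615048, -0.73374668],
       [ 0.19908554, -0.70624822, -0.67939561]]), 't': array([0.46455846, 0.17928967, 0.79887858])}
top {'fx': 604.3447433936345, 'fy': 604.3447433936345, 'cx': 325.1924013725039, 'cy': 233.67596623396136, 'k1': 0.0636760097703649, 'R': array([[-0.01449125, -0.99970683, -0.01939751],
       [-0.99372915,  0.01655025, -0.1105824 ],
       [ 0.11087102,  0.01767339, -0.99367765]]), 't': array([-0.01121928,  0.51198842,  0.95073982])}
wrist {'fx': 379.05977556039176, 'fy': 379.05977556039176, 'cx': 321.0850236506445, 'cy': 239.23047530236033, 'k1': -0.06387213488663013, 'R': array([[ 0.38287516, -0.92379956, -0.00098857],
       [-0.89059832, -0.36939857,  0.26529102],
       [-0.2454409 , -0.10069293, -0.96416788]]), 't': array([-0.62416375, -0.02696419,  0.39333644])}
```

View pics/side0.png

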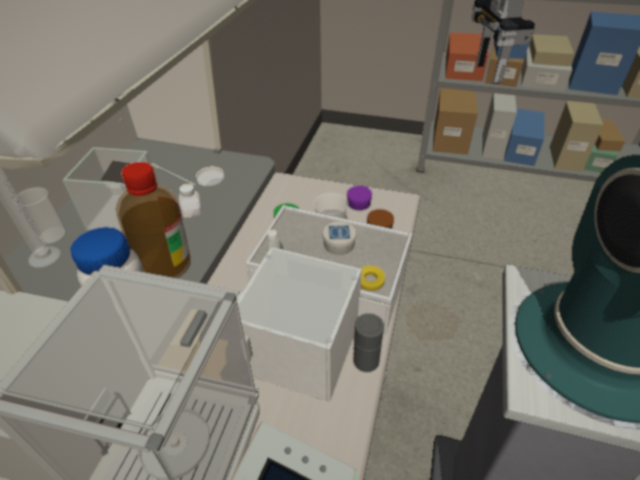

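View pics/top0.png

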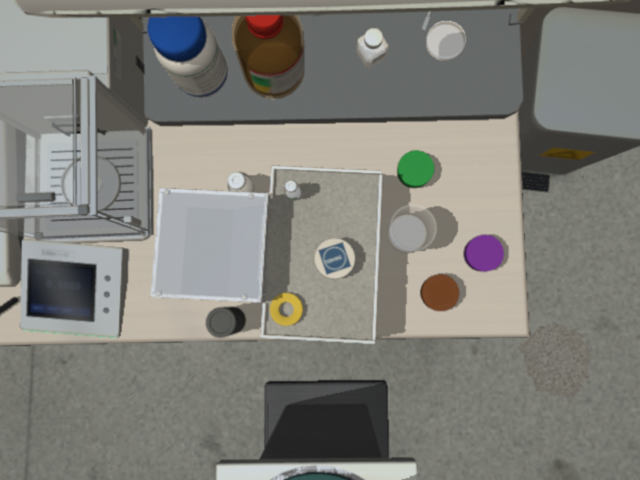

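View pics/wrist0.png

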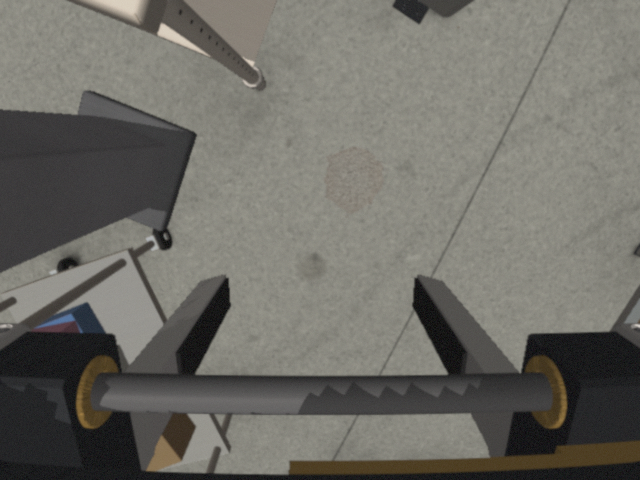

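The tin candidates in the top view are:
- the white tin with a blue top on the deck, at (335,258)
- a green look-alike at (416,169)
- a purple one at (484,253)
- a brown one at (440,292)

The last three stand on the bench, so I choose the one at (335,258). I'll check it in a close crop and measure.

```bash
cat > h.py <<'E'
from plant import ctrl
import cv2,numpy as np
def ray(p,uv):
    K=np.array([[p['fx'],0,p['cx']],[0,p['fy'],p['cy']],[0,0,1]])
    x=np.array([(uv[0]-p['cx'])/p['fx'],(uv[1]-p['cy'])/p['fy']]); s=x.copy()
    for _ in range(20): s=x/(1+p['k1']*(s@s))
    d=p['R'].T@np.array([s[0],s[1],1]); o=-p['R'].T@p['t']; return o,d
def at(p,uv,z):
    o,d=ray(p,uv); return o+d*(z-o[2])/d[2]
def proj(p,X):
    c=p['R']@np.asarray(X)+p['t']; s=c[:2]/c[2]; s=s*(1+p['k1']*(s@s)); return np.array([p['fx']*s[0]+p['cx'],p['fy']*s[1]+p['cy']])
E
python3 - <<'E'
from h import *
p=ctrl.camera_params('top'); im=ctrl.get_image('top'); cv2.imwrite('pics/crop_t.png',cv2.resize(im[140:360,140:480],None,fx=2.3,fy=2.3,interpolation=cv2.INTER_CUBIC)[:,:,::-1])
for q,z in [('tin',.12),('tape',.102),('small_vial',.148),('lead_pot',.1),('vial',.075),('beaker',.086),('chute_box',.149),('flap',.1)]:
    for m in ctrl.masks_of('top',q)[:3]:
        ys,xs=np.nonzero(m['pixels']); c=(xs.mean(),ys.mean()); print(q,round(m['score'],2),m['rect'],np.round(c,1),np.round(at(p,c,z),3))
for uv in [(158,190),(268,193),(262,301),(153,295)]: print('boxtop',np.round(at(p,uv,.149),4))
for uv in [(272,168),(382,172),(375,342),(262,337)]: print('kerb',np.round(at(p,uv,.098),4))
E
```

```text
tin 0.92 [418.9, 271.6, 38.3, 39.7] [439.2 292. ] [ 0.414 -0.184  0.12 ]
tin 0.69 [396.5, 149.5, 41.2, 41.2] [415.5 169.1] [ 0.595 -0.156  0.12 ]
tin 0.61 [465.3, 238.0, 39.6, 33.1] [483.2 252.9] [ 0.47  -0.249  0.12 ]
tape 0.77 [270.9, 292.2, 29.9, 31.8] [286.1 308.6] [0.393 0.039 0.102]
small_vial 0.85 [284.7, 181.6, 15.8, 20.7] [292.5 190.2] [0.562 0.025 0.148]
lead_pot 0.98 [206.7, 309.2, 41.3, 27.3] [225.2 320.9] [0.377 0.129 0.1  ]
vial 0.73 [226.4, 171.4, 29.8, 21.4] [240.  182.5] [0.589 0.112 0.075]
beaker 0.7 [388.1, 208.9, 48.4, 47.6] [411.5 228.5] [ 0.511 -0.152  0.086]
chute_box 0.85 [145.6, 165.4, 238.5, 180.5] [276.2 249.5] [0.477 0.048 0.149]
flap 0.45 [153.3, 168.2, 229.7, 172.7] [276.4 249.3] [0.481 0.053 0.1  ]
boxtop [0.5651 0.217  0.149 ]
boxtop [0.5582 0.0597 0.149 ]
boxtop [0.4048 0.0687 0.149 ]
boxtop [0.4158 0.2215 0.149 ]
kerb [0.606  0.0591 0.098 ]
kerb [ 0.5966 -0.1079  0.098 ]
kerb [ 0.3427 -0.0913  0.098 ]
kerb [0.3522 0.075  0.098 ]
```

View pics/crop_t.png

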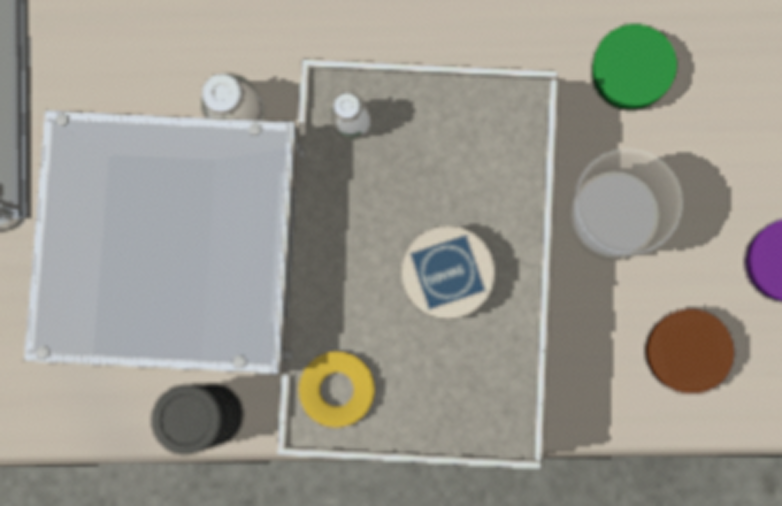

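Run:
```python
from h import *
from scipy.optimize import least_squares
p=ctrl.camera_params('top'); im=ctrl.get_image('top')
K=np.array([(304,60),(556,72),(540,466),(279,452)])/2.3+140-.3
B=np.array([(45,113),(294,124),(279,371),(26,360)])/2.3+140-.3
kb=[(0,-.13),(-.17,-.13),(-.17,.13),(0,.13)]   # which y sign: image top = world +x
bb=[(.152,-.078),(0,-.078),(0,.078),(.152,.078)]
def W(q,l,z):
    c,s=np.cos(q[2]),np.sin(q[2]); return np.array([q[0]+c*l[0]-s*l[1],q[1]+s*l[0]+c*l[1],z])
def f(q): return np.concatenate([proj(p,W(q,l,.098))-u for l,u in zip(kb,K)]+[proj(p,W(q,l,.149))-u for l,u in zip(bb,B)])
r=least_squares(f,[.48,.065,1.5]); print(r.x,np.round(r.fun.reshape(-1,2),1))
q=r.x; np.save('box.npy',q)
# tin: cream/blue segment
c=im[225:295,300:375].astype(int); hsv=cv2.cvtColor(im,cv2.COLOR_RGB2HSV)
d0=im[255,365]
gray=cv2.cvtColor(im,cv2.COLOR_RGB2GRAY)
print('deck',im[258,365],'rim',im[258,318],im[243,335],'label',im[252,330],'side',im[277,335])
m=((im.astype(int).min(2)>175)).astype(np.uint8)
mm=np.zeros_like(m); mm[230:290,305:365]=m[230:290,305:365]
n,lab,st,ce=cv2.connectedComponentsWithStats(mm); k=1+np.argmax(st[1:,4]); 
cn,_=cv2.findContours((lab==k).astype(np.uint8),cv2.RETR_EXTERNAL,cv2.CHAIN_APPROX_NONE); h=cv2.convexHull(cn[0]); (cx,cy),rad=cv2.minEnclosingCircle(h); print(cx,cy,rad,st[k])
e=cv2.fitEllipse(h);print(e)
def loc(X):
    c,s=np.cos(q[2]),np.sin(q[2]); d=np.array(X[:2])-q[:2]; return np.round([c*d[0]+s*d[1],-s*d[0]+c*d[1]],4)
for nm,uv,z in [('tin',e[0],.12),('tape',(336/2.3+140,389/2.3+140),.102),('svial',(347/2.3+140,105/2.3+140),.148)]:
    X=at(p,uv,z); print(nm,np.round(X,4),loc(X))
a=at(p,(cx-rad,cy),.12);b=at(p,(cx+rad,cy),.12);print('dia',np.linalg.norm(a-b))
```

```text
[0.48116156 0.06792713 1.50694563] [[-0.2 -1. ]
 [ 1.9 -1.2]
 [ 2.   1.1]
 [ 0.2  1.3]
 [ 0.4 -1.3]
 [-1.8 -1.1]
 [-2.   1.1]
 [-0.3  0.8]]
deck [125 122 113] rim [210 202 185] [196 191 176] label [ 63  90 112] side [203 195 179]
338.5 271.0 12.175895690917969 [327 267  24  11 105]
((338.414306640625, 270.4986267089844), (11.554302215576172, 24.520410537719727), 70.98271179199219)
tin [ 0.4472 -0.0393  0.12  ] [-0.1092  0.027 ]
tape [0.3924 0.0389 0.102 ] [-0.0347  0.0867]
svial [0.5685 0.0269 0.148 ] [-0.0354 -0.0898]
dia 0.03545036043974533
```

Run:
```python
from h import *
p=ctrl.camera_params('top'); im=ctrl.get_image('top'); q=np.load('box.npy')
c,s=np.cos(q[2]),np.sin(q[2])
def loc(X):
    d=np.array(X[:2])-q[:2]; return np.round([c*d[0]+s*d[1],-s*d[0]+c*d[1]],4)
i=im.astype(int)
m=(((i.max(2)>150)|((i[:,:,2]-i[:,:,0])>15))).astype(np.uint8)
mm=np.zeros_like(m); mm[230:290,305:365]=m[230:290,305:365]
n,lab,st,ce=cv2.connectedComponentsWithStats(mm); k=1+np.argmax(st[1:,4])
cn,_=cv2.findContours((lab==k).astype(np.uint8),cv2.RETR_EXTERNAL,cv2.CHAIN_APPROX_NONE); h=cv2.convexHull(max(cn,key=len)); (cx,cy),rad=cv2.minEnclosingCircle(h); print(cx,cy,rad,st[k])
print(cv2.fitEllipse(h))
for uv in [(cx,cy),(334.8,258.3)]:
    X=at(p,uv,.12); print('tin',np.round(X,4),loc(X))
print('dia',np.linalg.norm(at(p,(cx-rad,cy),.12)-at(p,(cx+rad,cy),.12)))
sp=ctrl.camera_params('side'); si=ctrl.get_image('side').copy()
X=at(p,(cx,cy),.12)
for t in np.linspace(0,6.28,40):
    u=proj(sp,X+[.03*np.cos(t),.03*np.sin(t),0]); cv2.circle(si,tuple(int(round(v)) for v in u),0,(255,0,0),-1)
def W(l,z): return np.array([q[0]+c*l[0]-s*l[1],q[1]+s*l[0]+c*l[1],z])
for l,z in [((0,-.13),.098),((-.17,-.13),.098),((-.17,.13),.098),((0,.13),.098),((.152,-.078),.149),((0,-.078),.149),((0,.078),.149),((.152,.078),.149)]:
    u=proj(sp,W(l,z)); cv2.circle(si,tuple(int(round(v)) for v in u),1,(255,0,0),-1)
cv2.imwrite('pics/side_ov.png',cv2.resize(si[180:400,200:440],None,fx=2.5,fy=2.5,interpolation=cv2.INTER_CUBIC)[:,:,::-1])
```

```text
334.5 259.5 41.719398498535156 [ 305  230   60   60 2896]Traceback (most recent call last):
  File "<stdin>", line 11, in <module>
cv2.error: OpenCV(4.12.0) /io/opencv/modules/imgproc/src/shapedescr.cpp:361: error: (-201:Incorrect size of input array) There should be at least 5 points to fit the ellipse in function 'fitEllipseNoDirect'
```

Run:
```python
from h import *
p=ctrl.camera_params('top'); im=ctrl.get_image('top'); q=np.load('box.npy')
c,s=np.cos(q[2]),np.sin(q[2])
def loc(X):
    d=np.array(X[:2])-q[:2]; return np.round([c*d[0]+s*d[1],-s*d[0]+c*d[1]],4)
g=cv2.resize(cv2.cvtColor(im,cv2.COLOR_RGB2GRAY)[225:295,300:370],None,fx=4,fy=4,interpolation=cv2.INTER_CUBIC)
H=cv2.HoughCircles(g,cv2.HOUGH_GRADIENT,1,100,param1=80,param2=15,minRadius=68,maxRadius=92); print(H)
cx,cy=334.8,258.3
if H is not None:
    a=H[0,0]; u=(a[:2]+.5)/4-.5+[300,225]; print(u,a[2]/4); X=at(p,u,.12); print('hough',X,loc(X),'dia',np.linalg.norm(at(p,u-[a[2]/4,0],.12)-at(p,u+[a[2]/4,0],.12)))
X=at(p,(cx,cy),.12); print('manual',X,loc(X))
sp=ctrl.camera_params('side'); si=ctrl.get_image('side').copy()
for t in np.linspace(0,6.28,40):
    u=proj(sp,X+[.03*np.cos(t),.03*np.sin(t),0]); cv2.circle(si,tuple(int(round(v)) for v in u),0,(255,0,0),-1)
def W(l,z): return np.array([q[0]+c*l[0]-s*l[1],q[1]+s*l[0]+c*l[1],z])
for l,z in [((0,-.13),.098),((-.17,-.13),.098),((-.17,.13),.098),((0,.13),.098),((.152,-.078),.149),((0,-.078),.149),((0,.078),.149),((.152,.078),.149)]:
    u=proj(sp,W(l,z)); cv2.circle(si,tuple(int(round(v)) for v in u),1,(255,0,0),-1)
cv2.imwrite('pics/side_ov.png',cv2.resize(si[180:400,200:440],None,fx=2.5,fy=2.5,interpolation=cv2.INTER_CUBIC)[:,:,::-1])
```

```text
[[[140.5 133.5  80.1]]]
[334.75 258.  ] 20.025
hough [ 0.46555542 -0.03425857  0.12      ] [-0.103   0.0091] dia 0.058464258006397596
manual [ 0.46511567 -0.03432439  0.12      ] [-0.1031  0.0095]
```

View pics/side_ov.png

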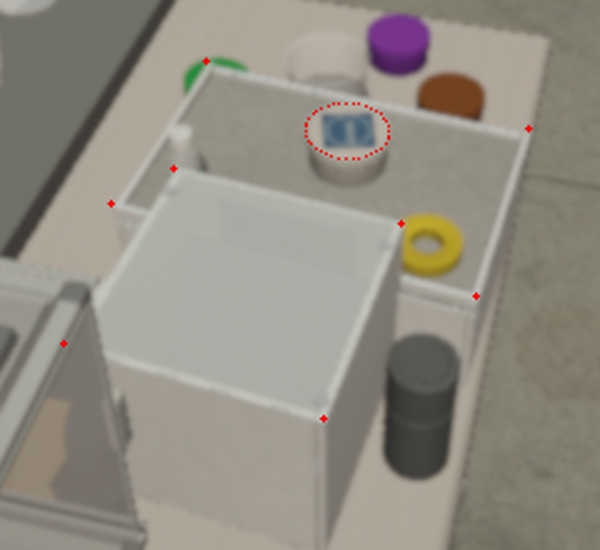

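The overlays agree: the tin (white, blue label) is at box-frame (-103, +9) mm and world (0.465, -0.034). Next is the approach pose behind it.

```bash
cat >> h.py <<'E'
from scipy.spatial.transform import Rotation as Ro
q=np.load('box.npy'); c_,s_=np.cos(q[2]),np.sin(q[2])
def W(x,y,z): return np.array([q[0]+c_*x-s_*y,q[1]+s_*x+c_*y,z])
def loc(X):
    d=np.array(X[:2])-q[:2]; return np.round([c_*d[0]+s_*d[1],-s_*d[0]+c_*d[1],X[2]],4)
def go(x,y,z):
    s=ctrl.read_state(); R=Ro.from_rotvec(s['tool_rot']); best=None
    for sg in (1,-1):
        T=np.array([[sg*c_,sg*s_,0],[sg*s_,-sg*c_,0],[0,0,-1]]).T  # cols: x tool, y tool, z
        T=np.column_stack([[sg*c_,sg*s_,0],[sg*s_,-sg*c_,0],[0,0,-1]])
        assert np.linalg.det(T)>0
        rv=(R.inv()*Ro.from_matrix(T)).as_rotvec()
        if best is None or np.linalg.norm(rv)<np.linalg.norm(best[0]): best=(rv,sg)
    d=R.inv().apply(W(x,y,z)-s['ee_pos'])*100
    print('t',round(s['time_s'],2),'now loc',loc(s['ee_pos']),'cm',np.round(d,2),'rot',np.round(best[0],3),'sg',best[1],'F',np.round(s['contact_force'],1),'open',round(s['opening'],4),'joints',np.round(s['joint_pos'],2))
    print(' tool axes x',np.round(R.as_matrix()[:,0],3),'y',np.round(R.as_matrix()[:,1],3))
E
python3 -c "
from h import *
go(-.150,.009,.205)"
```

```text
t 0.8 now loc [-0.6594  0.2003  0.2054] cm [ 39.63 -37.29   0.04] rot [-0.     0.    -1.114] sg 1 F [ 0.  -0.1  0.4] open 0.0939 joints [ 1.14  0.42 -0.01  1.61  0.    1.11 -0.05]
 tool axes x [ 0.924  0.383 -0.   ] y [ 0.383 -0.924 -0.   ]
```

```bash
python3 -m crank '[{"hand":0.68,"dx":4,"dy":-3.7,"dz":-1,"rz":-0.11},{"hand":0.68,"dx":8,"dy":-7.5,"dz":-2,"rz":-0.22},{"hand":0.68,"dx":11,"dy":-10.3,"dz":-2,"rz":-0.33},{"hand":0.68,"dx":14,"dy":-13,"dz":-2,"rz":-0.44},{"hand":0.68,"dx":17,"dy":-16,"dz":-2,"rz":-0.55}]' 20; python3 -c "
from h import *
go(-.150,.009,.205)"
```

```text
t 0.8 now loc [-0.6594  0.2003  0.2054] cm [ 39.63 -37.29   0.04] rot [-0.     0.    -1.114] sg 1 F [ 0.  -0.1  0.4] open 0.0939 joints [ 1.14  0.42 -0.01  1.61  0.    1.11 -0.05]
 tool axes x [ 0.924  0.383 -0.   ] y [ 0.383 -0.924 -0.   ]$[0]: bad value
```

```bash
python3 -m crank '[{"hand":0.68,"dx":4.0,"dy":-3.7,"dz":-1.0,"rx":0.0,"ry":0.0,"rz":-0.11},{"hand":0.68,"dx":8.0,"dy":-7.5,"dz":-2.0,"rx":0.0,"ry":0.0,"rz":-0.22},{"hand":0.68,"dx":11.0,"dy":-10.3,"dz":-2.0,"rx":0.0,"ry":0.0,"rz":-0.33},{"hand":0.68,"dx":14.0,"dy":-13.0,"dz":-2.0,"rx":0.0,"ry":0.0,"rz":-0.44},{"hand":0.68,"dx":17.0,"dy":-16.0,"dz":-2.0,"rx":0.0,"ry":0.0,"rz":-0.55}]' 20; python3 -c "
from h import *
go(-.150,.009,.205)"
```

```text
time_s: 1.3
ee_pos: [0.3358, -0.3628, 0.2258]
tool_rot: [2.795, 1.433, 0.0]
contact_force: [1.5, -1.2, -0.2]
opening: 0.0576
t 1.3 now loc [-0.4391  0.1176  0.2258] cm [30.27 -6.13  2.06] rot [ 0.001  0.001 -0.559] sg 1 F [ 1.5 -1.2 -0.2] open 0.0576 joints [ 0.95  0.17 -0.21  1.9   0.04  1.07  0.1 ]
 tool axes x [ 0.583  0.812 -0.   ] y [ 0.812 -0.583  0.001]
```

```bash
python3 -m crank '[{"hand":0.68,"dx":5.0,"dy":-1.0,"dz":0.0,"rx":0.0,"ry":0.0,"rz":-0.1},{"hand":0.68,"dx":9.0,"dy":-2.0,"dz":0.0,"rx":0.0,"ry":0.0,"rz":-0.2},{"hand":0.68,"dx":13.0,"dy":-3.0,"dz":0.0,"rx":0.0,"ry":0.0,"rz":-0.3},{"hand":0.68,"dx":17.0,"dy":-3.5,"dz":0.0,"rx":0.0,"ry":0.0,"rz":-0.4},{"hand":0.68,"dx":21.0,"dy":-4.2,"dz":0.0,"rx":0.0,"ry":0.0,"rz":-0.5}]' 20; python3 -c "
from h import *
go(-.150,.009,.165)"
```

```text
time_s: 1.8
ee_pos: [0.4247, -0.1663, 0.226]
tool_rot: [2.348, 2.084, -0.0]
contact_force: [0.8, -0.2, 0.1]
opening: 0.0299
t 1.8 now loc [-0.2373  0.0414  0.226 ] cm [8.9  2.74 6.09] rot [ 0.001  0.001 -0.055] sg 1 F [ 0.8 -0.2  0.1] open 0.0299 joints [ 0.71  0.11 -0.44  1.98  0.05  1.06  0.14]
 tool axes x [ 0.119  0.993 -0.001] y [ 0.993 -0.119  0.001]
```

```bash
python3 -m crank '[{"hand":0.68,"dx":4.5,"dy":1.4,"dz":0.0,"rx":0.0,"ry":0.0,"rz":-0.055},{"hand":0.68,"dx":8.9,"dy":2.7,"dz":0.0,"rx":0.0,"ry":0.0,"rz":-0.055},{"hand":0.68,"dx":8.9,"dy":2.7,"dz":3.0,"rx":0.0,"ry":0.0,"rz":-0.055},{"hand":0.68,"dx":8.9,"dy":2.7,"dz":6.0,"rx":0.0,"ry":0.0,"rz":-0.055},{"hand":0.68,"dx":8.9,"dy":2.7,"dz":6.0,"rx":0.0,"ry":0.0,"rz":-0.055}]' 20
python3 - <<'E'
from h import *
cv2.imwrite('pics/top1.png',cv2.resize(ctrl.get_image('top')[140:360,200:460],None,fx=2.5,fy=2.5)[:,:,::-1])
cv2.imwrite('pics/wrist1.png',ctrl.get_image('wrist')[:,:,::-1])
cv2.imwrite('pics/side1.png',cv2.resize(ctrl.get_image('side')[160:380,200:460],None,fx=2.5,fy=2.5)[:,:,::-1])
go(-.150,.009,.102)
E
```

```text
time_s: 2.3
ee_pos: [0.4604, -0.0807, 0.1634]
tool_rot: [-2.289, -2.148, 0.004]
contact_force: [-0.3, 0.2, 1.1]
opening: 0.0301
t 2.45 now loc [-0.1502  0.0089  0.1672] cm [ 0.02 -0.03  6.52] rot [ 0.002  0.001 -0.   ] sg 1 F [0.5 0.3 1.1] open 0.0301 joints [ 0.57  0.22 -0.52  2.01  0.13  0.94 -0.08]
 tool axes x [ 0.064  0.998 -0.001] y [ 0.998 -0.064  0.002]
```

View pics/top1.png

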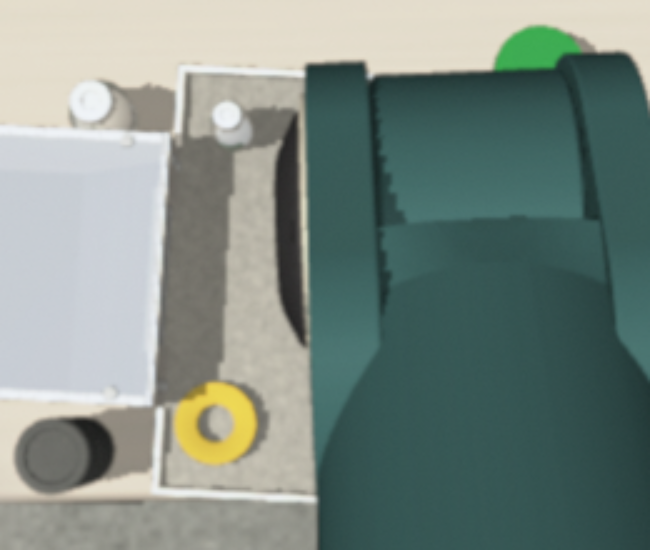

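View pics/wrist1.png

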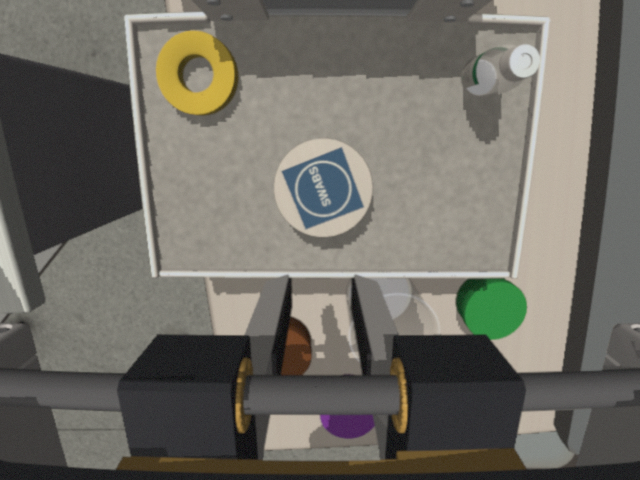

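View pics/side1.png

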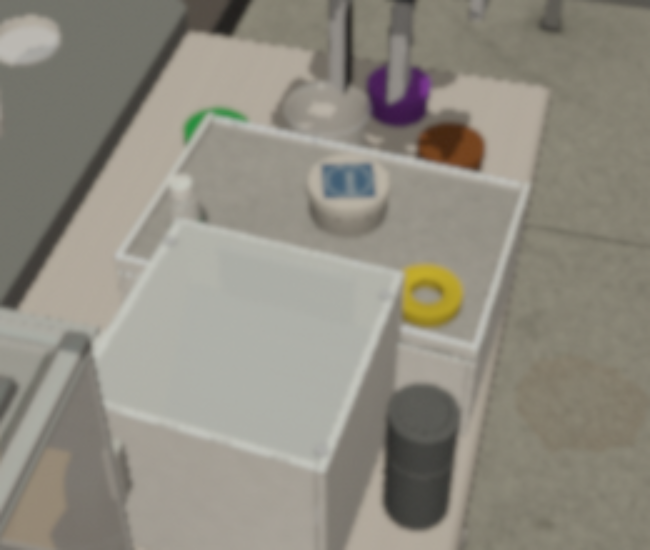

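Run:
```python
from h import *
p=ctrl.camera_params('wrist'); im=ctrl.get_image('wrist')
for n,uv,z in [('tin',(323,188),.12),('kerb-17,+13',(155,274),.098),('kerb-17,-13',(517,274),.098),('kerb 0 +13',(127,17),.098),('kerb 0 -13',(549,17),.098),('tape',(196,72),.102),('svial top',(525,61),.148),('gap/panel left',(209,14),.098),('panel r',(483,16),.098)]:
    print(n,loc(at(p,uv,z)))
cv2.imwrite('pics/wc.png',cv2.resize(im[0:120,120:560],None,fx=1.8,fy=1.8,interpolation=cv2.INTER_CUBIC)[:,:,::-1])
```

```text
tin [-0.1029  0.0066  0.12  ]
kerb-17,+13 [-0.1665  0.1258  0.098 ]
kerb-17,-13 [-0.167  -0.1325  0.098 ]
kerb 0 +13 [-0.0002  0.1261  0.098 ]
kerb 0 -13 [ 0.0008 -0.1326  0.098 ]
tape [-0.0339  0.0841  0.102 ]
svial top [-0.0348 -0.0942  0.148 ]
gap/panel left [-0.0001  0.0752  0.098 ]
panel r [-0.0004 -0.0907  0.098 ]
```

View pics/wc.png

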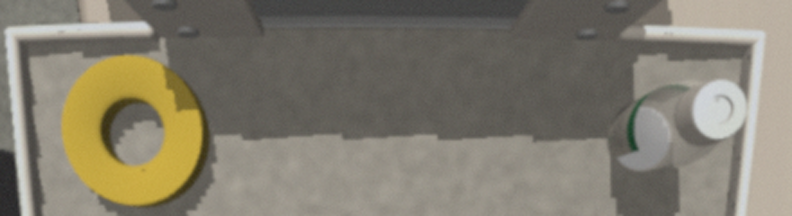

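```bash
python3 -m crank '[{"hand":0.68,"dx":0.0,"dy":0.0,"dz":2.0,"rx":0.0,"ry":0.0,"rz":0.0},{"hand":0.68,"dx":0.0,"dy":0.1,"dz":4.0,"rx":0.0,"ry":0.0,"rz":0.0},{"hand":0.68,"dx":0.0,"dy":0.1,"dz":5.5,"rx":0.0,"ry":0.0,"rz":0.0},{"hand":0.68,"dx":0.0,"dy":0.1,"dz":6.3,"rx":0.0,"ry":0.0,"rz":0.0},{"hand":0.68,"dx":0.0,"dy":0.1,"dz":6.3,"rx":0.0,"ry":0.0,"rz":0.0}]' 30
python3 - <<'E'
from h import *
cv2.imwrite('pics/wrist2.png',ctrl.get_image('wrist')[:,:,::-1])
go(-.137,.008,.103)
E
```

```text
time_s: 3.0
ee_pos: [0.4641, -0.0818, 0.1046]
tool_rot: [2.29, 2.146, 0.001]
contact_force: [0.5, -0.7, 0.3]
opening: 0.03
t 3.05 now loc [-0.1505  0.0071  0.1051] cm [ 1.35 -0.09  0.21] rot [ 0.003  0.002 -0.001] sg 1 F [0.1 0.6 0.9] open 0.0299 joints [ 0.54  0.31 -0.49  2.07  0.21  0.8  -0.15]
 tool axes x [ 0.065  0.998 -0.002] y [ 0.998 -0.065  0.003]
```

View pics/wrist2.png

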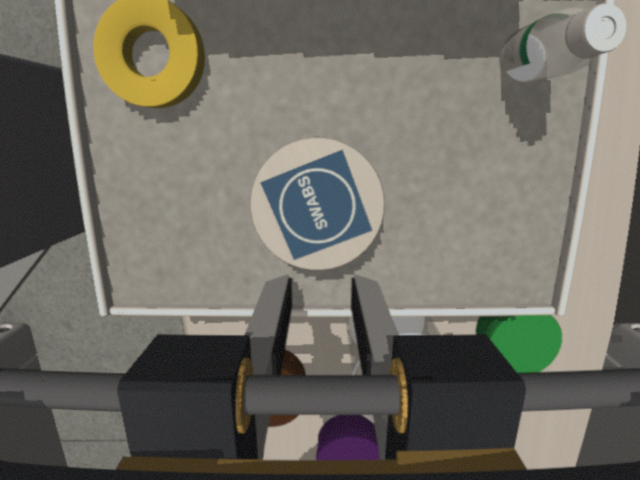

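```bash
python3 -m crank '[{"hand":0.68,"dx":0.6,"dy":-0.1,"dz":0.1,"rx":0.0,"ry":0.0,"rz":0.0},{"hand":0.68,"dx":1.1,"dy":-0.1,"dz":0.1,"rx":0.0,"ry":0.0,"rz":0.0},{"hand":0.68,"dx":1.5,"dy":-0.1,"dz":0.1,"rx":0.0,"ry":0.0,"rz":0.0},{"hand":0.68,"dx":1.9,"dy":0.0,"dz":0.1,"rx":0.0,"ry":0.0,"rz":0.0},{"hand":0.68,"dx":2.3,"dy":0.0,"dz":0.1,"rx":0.0,"ry":0.0,"rz":0.0}]' 30
python3 - <<'E'
from h import *
cv2.imwrite('pics/wrist3.png',ctrl.get_image('wrist')[:,:,::-1])
p=ctrl.camera_params('wrist')
go(-.080,-.002,.104)
E
```

```text
time_s: 3.55
ee_pos: [0.4662, -0.0585, 0.1043]
tool_rot: [2.289, 2.146, 0.002]
contact_force: [-0.6, -0.9, 0.9]
opening: 0.0303
t 3.6 now loc [-0.1265  0.0069  0.1042] cm [4.65 0.89 0.02] rot [ 0.004  0.002 -0.   ] sg 1 F [ 0.1 -0.2  0.5] open 0.0298 joints [ 0.49  0.31 -0.5   2.07  0.21  0.8  -0.2 ]
 tool axes x [ 0.064  0.998 -0.002] y [ 0.998 -0.064  0.004]
```

View pics/wrist3.png

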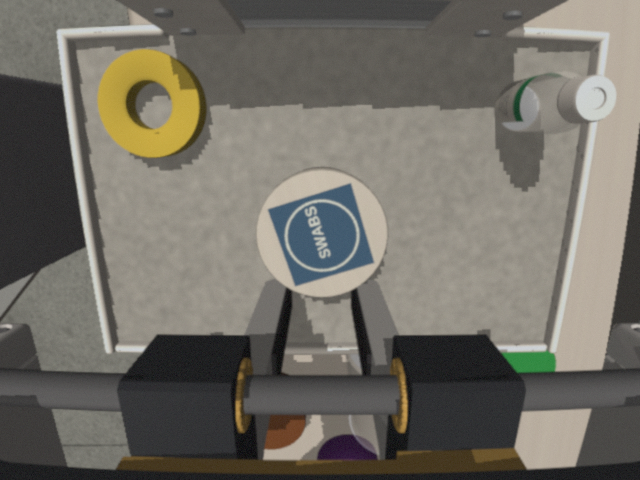

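```bash
python3 -m crank '[{"hand":0.68,"dx":0.7,"dy":0.15,"dz":0.0,"rx":0.0,"ry":0.0,"rz":0.0},{"hand":0.68,"dx":1.4,"dy":0.3,"dz":0.0,"rx":0.0,"ry":0.0,"rz":0.0},{"hand":0.68,"dx":2.2,"dy":0.5,"dz":0.0,"rx":0.0,"ry":0.0,"rz":0.0},{"hand":0.68,"dx":3.0,"dy":0.7,"dz":0.0,"rx":0.0,"ry":0.0,"rz":0.0},{"hand":0.68,"dx":3.8,"dy":0.85,"dz":0.0,"rx":0.0,"ry":0.0,"rz":0.0}]' 30
python3 - <<'E'
from h import *
cv2.imwrite('pics/wrist4.png',ctrl.get_image('wrist')[:,:,::-1])
p=ctrl.camera_params('wrist')
go(-.060,-.002,.104)
E
```

```text
time_s: 4.1
ee_pos: [0.4773, -0.0197, 0.1042]
tool_rot: [2.288, 2.147, 0.002]
contact_force: [-0.9, -1.1, -0.3]
opening: 0.0298
t 4.15 now loc [-0.0864 -0.0019  0.1042] cm [2.64 0.01 0.02] rot [0.004 0.001 0.001] sg 1 F [-1.1  1.6 -0. ] open 0.0302 joints [ 0.42  0.33 -0.52  2.05  0.23  0.81 -0.29]
 tool axes x [ 0.063  0.998 -0.001] y [ 0.998 -0.063  0.004]
```

View pics/wrist4.png

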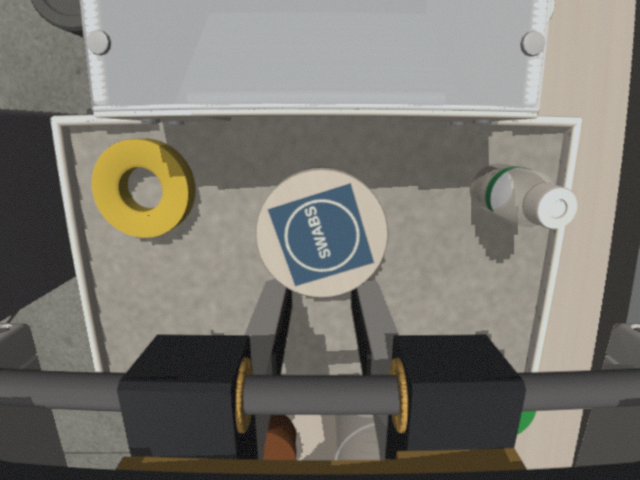

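```bash
python3 -m crank '[{"hand":0.68,"dx":0.8,"dy":-0.1,"dz":0.0,"rx":0.0,"ry":0.0,"rz":0.0},{"hand":0.68,"dx":1.6,"dy":-0.1,"dz":0.0,"rx":0.0,"ry":0.0,"rz":0.0},{"hand":0.68,"dx":2.4,"dy":-0.1,"dz":0.0,"rx":0.0,"ry":0.0,"rz":0.0},{"hand":0.68,"dx":3.2,"dy":-0.1,"dz":0.0,"rx":0.0,"ry":0.0,"rz":0.0},{"hand":0.68,"dx":4.0,"dy":-0.1,"dz":0.0,"rx":0.0,"ry":0.0,"rz":0.0}]' 30
python3 - <<'E'
from h import *
cv2.imwrite('pics/wrist5.png',ctrl.get_image('wrist')[:,:,::-1])
cv2.imwrite('pics/side5.png',cv2.resize(ctrl.get_image('side')[160:380,200:460],None,fx=2.5,fy=2.5)[:,:,::-1])
go(-.016,-.001,.104)
E
```

```text
time_s: 4.65
ee_pos: [0.4791, 0.0222, 0.1042]
tool_rot: [2.287, 2.148, 0.003]
contact_force: [0.3, -1.1, 1.1]
opening: 0.0303
t 4.75 now loc [-0.0452 -0.0009  0.1043] cm [2.92 0.02 0.02] rot [0.004 0.001 0.003] sg 1 F [-0.1 -1.3 -0.5] open 0.0301 joints [ 0.35  0.34 -0.53  2.05  0.24  0.81 -0.39]
 tool axes x [ 0.061  0.998 -0.001] y [ 0.998 -0.061  0.004]
```

View pics/wrist5.png

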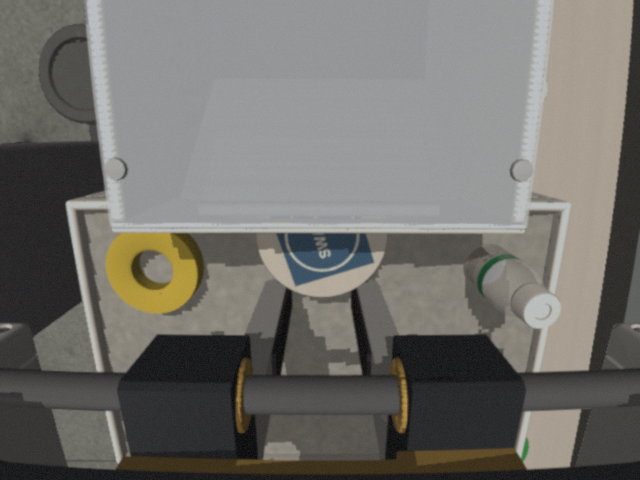

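View pics/side5.png

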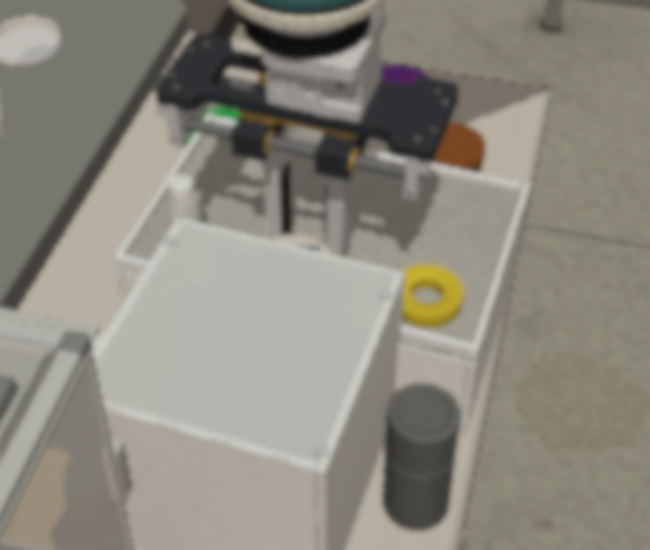

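Run:
```python
from h import *
p=ctrl.camera_params('side')
for nm,c in [('post R',(410,198)),('post L',(178,140)),('rail bottom mid',(295,152)),('finger top',(275,160))]:
    uv=(c[0]/2.5+200,c[1]/2.5+160); o,d=ray(p,uv)
    for lx in (-.06,-.045,-.03):
        n=np.array([c_,s_,0]); t=(n@(W(lx,0,0)-o))/(n@d); print(nm,lx,loc(o+d*t))
```

```text
post R -0.06 [-0.06    0.0668  0.1561]
post R -0.045 [-0.045   0.0702  0.1703]
post R -0.03 [-0.03    0.0736  0.1844]
post L -0.06 [-0.06   -0.0993  0.1613]
post L -0.045 [-0.045  -0.0913  0.1753]
post L -0.03 [-0.03   -0.0834  0.1894]
rail bottom mid -0.06 [-0.06   -0.0133  0.174 ]
rail bottom mid -0.045 [-0.045  -0.0077  0.1877]
rail bottom mid -0.03 [-0.03   -0.0021  0.2014]
finger top -0.06 [-0.06   -0.0278  0.1629]
finger top -0.045 [-0.045  -0.0218  0.1769]
finger top -0.03 [-0.03   -0.0158  0.1909]
```

```bash
python3 -m crank '[{"hand":0.68,"dx":0.8,"dy":0.0,"dz":0.0,"rx":0.0,"ry":0.0,"rz":0.0},{"hand":0.68,"dx":1.5,"dy":0.0,"dz":0.0,"rx":0.0,"ry":0.0,"rz":0.0},{"hand":0.68,"dx":2.1,"dy":0.0,"dz":0.0,"rx":0.0,"ry":0.0,"rz":0.0},{"hand":0.68,"dx":2.5,"dy":0.0,"dz":0.0,"rx":0.0,"ry":0.0,"rz":0.0}]' 30
python3 - <<'E'
from h import *
cv2.imwrite('pics/wrist6.png',ctrl.get_image('wrist')[:,:,::-1])
go(-.016,-.001,.104)
E
```

```text
time_s: 5.15
ee_pos: [0.4807, 0.0485, 0.1043]
tool_rot: [2.286, 2.151, 0.004]
contact_force: [0.0, 0.6, 0.3]
opening: 0.0305
t 5.2 now loc [-0.019  -0.0007  0.1042] cm [0.3  0.03 0.02] rot [0.004 0.    0.004] sg 1 F [-0.5  1.   0.6] open 0.0298 joints [ 0.3   0.34 -0.54  2.04  0.24  0.82 -0.44]
 tool axes x [ 0.06   0.998 -0.   ] y [ 0.998 -0.06   0.004]
```

View pics/wrist6.png

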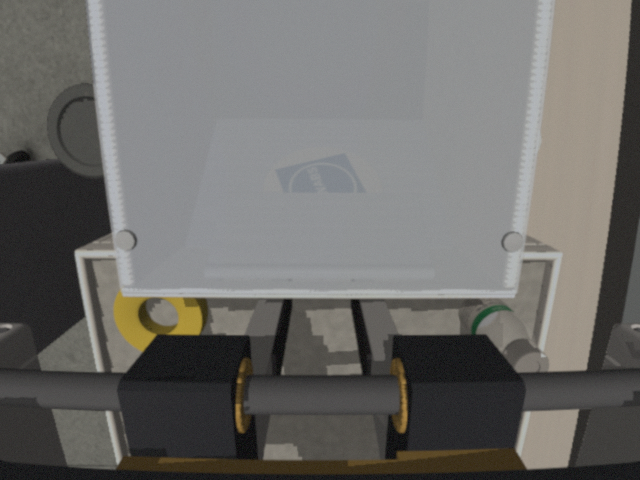

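The tin shows through the roof at (322,180) and is moving down the slide, well ahead of the fingers. I'll back off and look.

```bash
python3 -m crank '[{"hand":0.68,"dx":-1.0,"dy":0.0,"dz":0.0,"rx":0.0,"ry":0.0,"rz":0.0},{"hand":0.68,"dx":-3.0,"dy":0.0,"dz":0.0,"rx":0.0,"ry":0.0,"rz":0.0},{"hand":0.68,"dx":-5.0,"dy":0.0,"dz":-1.0,"rx":0.0,"ry":0.0,"rz":0.0},{"hand":0.68,"dx":-7.0,"dy":0.0,"dz":-4.0,"rx":0.0,"ry":0.0,"rz":0.0},{"hand":0.68,"dx":-8.0,"dy":0.0,"dz":-8.0,"rx":0.0,"ry":0.0,"rz":0.0}]' 30
python3 - <<'E'
from h import *
cv2.imwrite('pics/wrist7.png',ctrl.get_image('wrist')[:,:,::-1])
cv2.imwrite('pics/top7.png',cv2.resize(ctrl.get_image('top')[140:360,140:400],None,fx=2.5,fy=2.5)[:,:,::-1])
cv2.imwrite('pics/side7.png',cv2.resize(ctrl.get_image('side')[160:380,200:460],None,fx=2.5,fy=2.5)[:,:,::-1])
go(-.15,-.001,.2)
E
```

```text
time_s: 5.7
ee_pos: [0.4741, -0.0333, 0.184]
tool_rot: [2.289, 2.151, 0.001]
contact_force: [1.4, -0.7, -0.2]
opening: 0.0299
t 5.85 now loc [-0.1007 -0.0017  0.1862] cm [-4.93 -0.06 -1.38] rot [0.008 0.001 0.001] sg 1 F [-0.   0.1 -0.6] open 0.0301 joints [ 0.49  0.21 -0.54  1.98  0.13  0.98 -0.18]
 tool axes x [ 0.063  0.998 -0.001] y [ 0.998 -0.063  0.008]
```

View pics/wrist7.png

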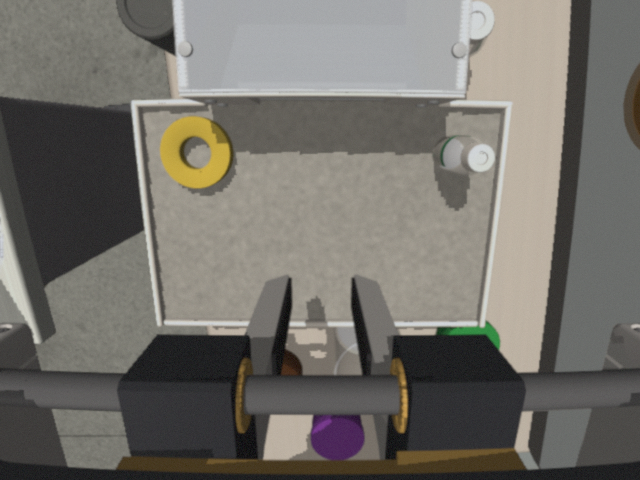

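View pics/top7.png

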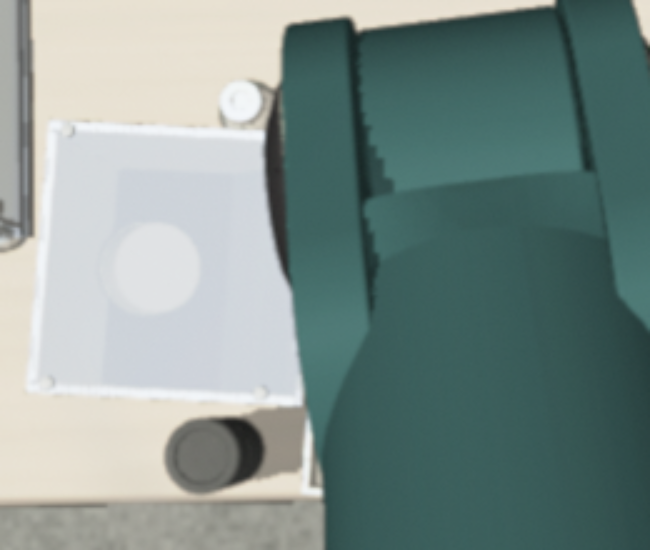

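View pics/side7.png

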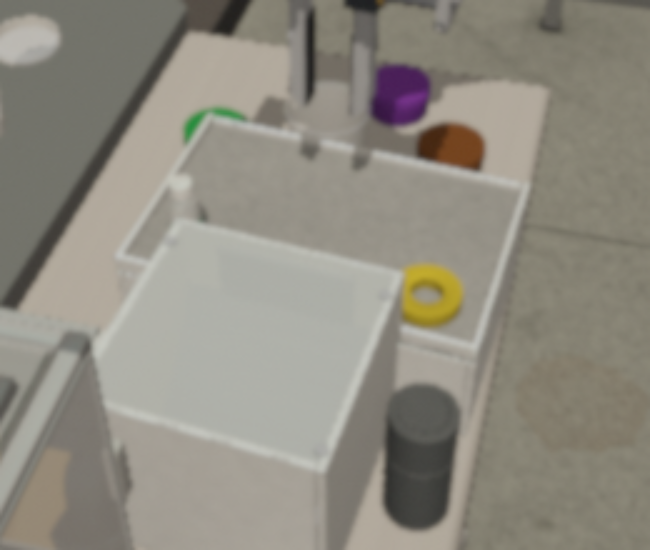

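```bash
python3 -m crank '[{"hand":0.68,"dx":-4.0,"dy":0.0,"dz":-1.0,"rx":0.0,"ry":0.0,"rz":0.0},{"hand":0.68,"dx":-8.0,"dy":0.0,"dz":-2.0,"rx":0.0,"ry":0.0,"rz":0.0},{"hand":0.68,"dx":-12.0,"dy":0.0,"dz":-2.0,"rx":0.0,"ry":0.0,"rz":0.0},{"hand":0.68,"dx":-16.0,"dy":0.0,"dz":-2.0,"rx":0.0,"ry":0.0,"rz":0.0},{"hand":0.68,"dx":-16.0,"dy":0.0,"dz":-2.0,"rx":0.0,"ry":0.0,"rz":0.0}]' 30
python3 - <<'E'
from h import *
im=ctrl.get_image('wrist'); cv2.imwrite('pics/wrist8.png',im[:,:,::-1])
cv2.imwrite('pics/top8.png',cv2.resize(ctrl.get_image('top')[140:360,140:460],None,fx=2.4,fy=2.4)[:,:,::-1])
p=ctrl.camera_params('top')
for z in (.008,.038): print(loc(at(p,(157/2.5+140,268/2.5+140),z)))
for qn,z in [('tin',.038),('tape',.102),('small_vial',.148),('lead_pot',.1),('vial',.075),('beaker',.086)]:
    for m in ctrl.masks_of('top',qn)[:4]:
        ys,xs=np.nonzero(m['pixels']); c=(xs.mean(),ys.mean()); print(qn,round(m['score'],2),np.round(c,1),np.round(at(p,c,z),3))
go(-.15,-.001,.2)
E
```

```text
time_s: 6.35
ee_pos: [0.4645, -0.1975, 0.2051]
tool_rot: [2.293, 2.139, 0.005]
contact_force: [-0.2, 0.9, 0.1]
opening: 0.03
[ 0.1164 -0.0063  0.008 ]
[ 0.1096 -0.004   0.038 ]
tin 0.93 [435.  291.3] [ 0.416 -0.191  0.038]
tin 0.72 [224.8 321.2] [0.374 0.141 0.038]
tin 0.62 [414.9 168.7] [ 0.614 -0.166  0.038]
tape 0.97 [286.2 308.5] [0.393 0.039 0.102]
small_vial 0.68 [292.4 190.1] [0.562 0.025 0.148]
lead_pot 0.75 [224.9 321.3] [0.376 0.13  0.1  ]
lead_pot 0.38 [279. 250.] [0.48  0.049 0.1  ]
vial 0.79 [240.1 182.4] [0.589 0.111 0.075]
beaker 0.71 [411.6 228.5] [ 0.511 -0.152  0.086]
t 6.75 now loc [-0.2599 -0.0018  0.2063] cm [10.99 -0.05  0.62] rot [0.008 0.001 0.002] sg 1 F [ 0.8  0.6 -0.7] open 0.0303 joints [ 0.71  0.22 -0.44  1.9   0.11  1.03  0.17]
 tool axes x [ 0.061  0.998 -0.001] y [ 0.998 -0.061  0.008]
```

View pics/wrist8.png

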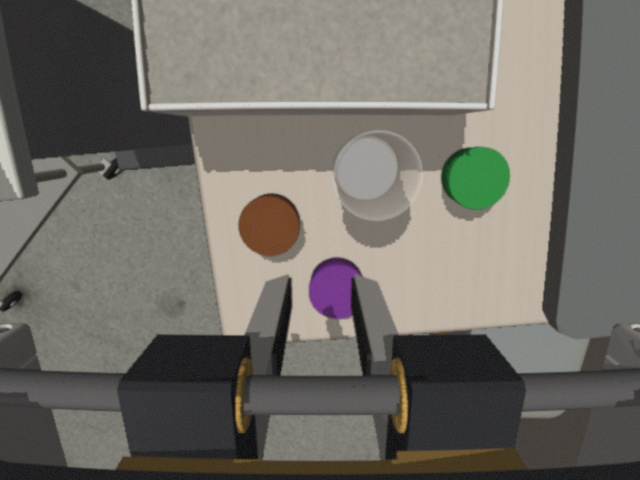

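View pics/top8.png

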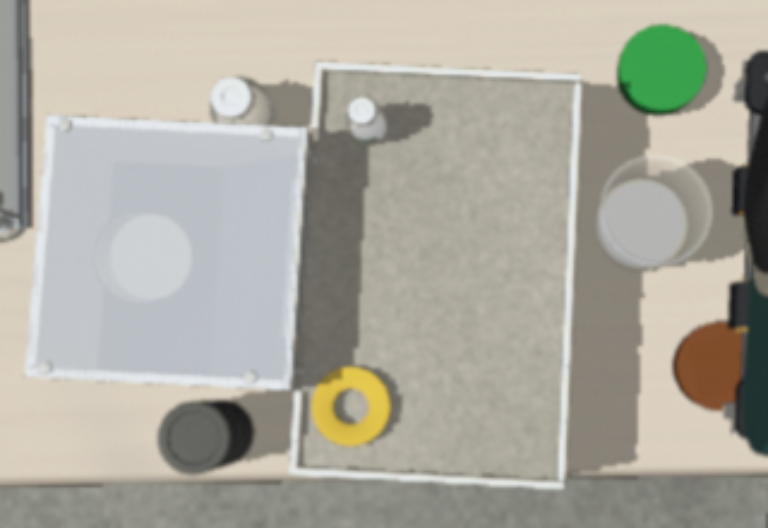

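```bash
python3 -m crank '[{"hand":0.68,"dx":0.0,"dy":0.0,"dz":-1.0,"rx":0.0,"ry":0.14,"rz":0.0},{"hand":0.68,"dx":0.0,"dy":0.0,"dz":-2.0,"rx":0.0,"ry":0.28,"rz":0.0},{"hand":0.68,"dx":0.0,"dy":0.0,"dz":-3.0,"rx":0.0,"ry":0.42,"rz":0.0},{"hand":0.68,"dx":0.0,"dy":0.0,"dz":-3.0,"rx":0.0,"ry":0.56,"rz":0.0},{"hand":0.68,"dx":0.0,"dy":0.0,"dz":-3.0,"rx":0.0,"ry":0.66,"rz":0.0}]' 30
python3 - <<'E'
from h import *
im=ctrl.get_image('wrist'); cv2.imwrite('pics/wrist9.png',im[:,:,::-1])
go(-.15,-.001,.2)
p=ctrl.camera_params('wrist')
for y,z in [(.047,.136),(-.047,.136),(-.047,.093),(.047,.093)]: print(proj(p,W(0,y,z)))
E
```

```text
time_s: 7.25
ee_pos: [0.4662, -0.1925, 0.2365]
tool_rot: [-1.903, -1.793, -0.665]
contact_force: [0.0, 0.9, -0.7]
opening: 0.0303
t 7.3 now loc [-0.2622 -0.0006  0.2346] cm [ 6.64 -0.    9.69] rot [ 0.006 -0.671 -0.   ] sg 1 F [-3.5 -2.2 -5.5] open 0.0299 joints [ 1.02  0.46 -0.44  1.7  -0.39  1.39  0.66]
 tool axes x [0.048 0.782 0.622] y [ 0.998 -0.066  0.005]
[273.18727826  71.09792987]
[363.79740113  71.29219887]
[359.82231204 100.94781449]
[277.23309282 100.79899295]
```

View pics/wrist9.png

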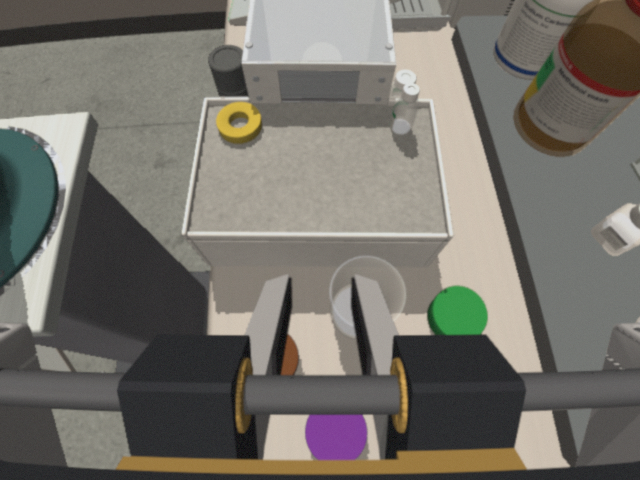

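Run:
```python
from h import *
im=ctrl.get_image('wrist'); cv2.imwrite('pics/wc9.png',cv2.resize(im[0:160,220:450],None,fx=3.4,fy=3.4,interpolation=cv2.INTER_CUBIC)[:,:,::-1])
s=ctrl.read_state();print(s['time_s'],s['contact_force'],np.round(s['joint_vel'],3))
```

```text
7.35 [-0.62170843  0.60587791 -0.27283469] [-0.047 -0.068 -0.035  0.023  0.053 -0.054 -0.053]
```

View pics/wc9.png

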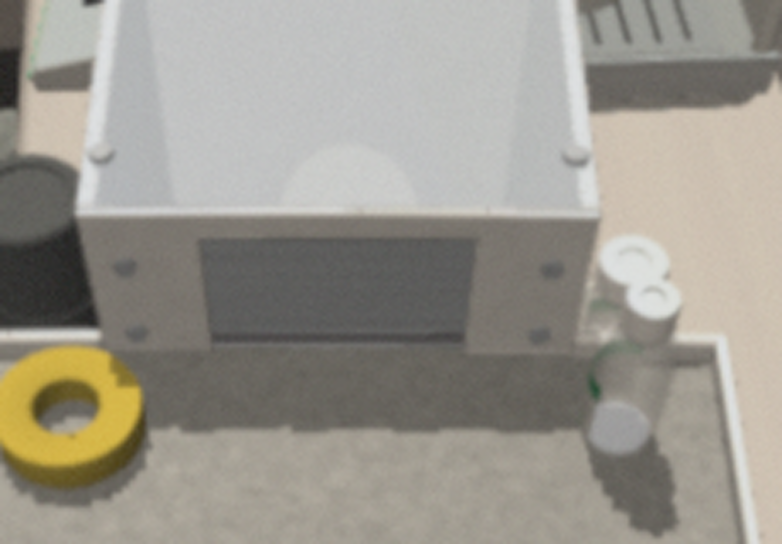

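```bash
python3 -m crank '[{"hand":0.68,"dx":0.0,"dy":0.0,"dz":0.0,"rx":0.0,"ry":0.0,"rz":0.0},{"hand":0.68,"dx":0.0,"dy":0.0,"dz":0.0,"rx":0.0,"ry":0.0,"rz":0.0},{"hand":0.68,"dx":0.0,"dy":0.0,"dz":0.0,"rx":0.0,"ry":0.0,"rz":0.0}]'; python3 -c "
from plant import ctrl
print(ctrl.hand_in())"
```

```text
time_s: 7.65
ee_pos: [0.4656, -0.1924, 0.2351]
tool_rot: [-1.905, -1.792, -0.66]
contact_force: [-0.9, -0.2, -0.5]
opening: 0.0299
the job is handed in; nothing more can be done
None
```

The tin is in the chute box and the flap hangs shut behind it. I handed the job in at about 7.7 s. I cradled the tin from behind with the fingers set 30 mm apart, moved it about 9 mm sideways into line with the mouth, and pushed it through the flap until it slid down.

**Tin:** the last top views show it still, at about x = 110 mm, y = -4 mm in the box frame. It seems to have turned over on the slide, because its plain underside faces up. Its origin would then be about 38 mm above the bench, which is within the limit.

**Flap:** the tilted wrist view shows it filling the mouth, with only the thin gap expected under its edge. I judged this by eye, as I had no reading of its angle.

**Other things:** tape, both vials, lead pot and beaker measured within about 1 mm of where they started, and the small vial is upright. The arm was well clear of everything and the contact force was near zero.

**Checks that disagreed:**
- The network never picked out the real tin; it reported the brown, green and purple look-alikes and once the lead pot. I located the tin from the pictures with circle fits instead.
- The top and wrist cameras disagreed by about 3 mm sideways, so I used a value between them.
- My first move command was refused because it left out some of the turn values.

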